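# Cap the finishing pot

## Task

The finishing pot is loaded and has to be closed before it can run: set its black screw cap on the pot's mouth, turn it backwards under light pressure until you feel it drop into the thread, then screw it down clockwise until it is fully home against its stop and holds the seal flat. Don't force the cap on the thread or overtighten it, and leave everything else where it lies.

Things in the scene. Friction and masses are not known exactly. Their poses are not given: they have to be found in the camera images.
- cap: The loose screw cap, black, standing on the bench, open skirt down. Origin: centre of the skirt's lower edge; z up along its axis. Skirt 86 mm across; its inner roof 21 mm, its outer top 26 mm above the origin. About 0.16 kg. On the pot its origin is 7 to 13 mm below the rim while the lugs lie on ridges or ribs, 18 mm when dropped into the gaps, 21 mm fully home.
- cap_grip (a point): On the cap's axis, 39 mm above its origin: middle of the round fluted finger grip on top, 44 mm across, from 26 to 52 mm above the origin. Hold it here from above, any way round, with the fingertips just clear of the skirt's top.
- cap_lugs (a point): On the cap's axis, 4.2 mm above its origin: plane of the four equal lugs inside the skirt (round pins 4 mm thick, 90 degrees apart, on the cap's x and y axes), which reach in to 30 mm from the axis.
- pot_mouth (a point): Centre of the pot's rim, 145 mm above the bench; z up along the pot's axis; x, y follow the machine's base, not the pot. Plain neck 56.6 mm across, chamfered 1.5 mm at the rim; threaded outside. Pot and rim sink about 0.2 mm per newton of downward push, on rubber mounts.
- pot_thread (a point): On the pot's axis, 9 mm below the rim: height where the thread begins. Right-hand, four starts: four equal ridges, 72 mm across, each falling 3.9 mm over 42 degrees clockwise (from above), then level for 14 to an upright stop rib; a cap turned clockwise on top of them jams there. Behind each rib is a gap (window 19 degrees) to the next start. How the pot stands turned is unknown and varies.
- pot_seal (a point): On the pot's axis, top of the springy rubber seal ring, 3 mm proud of the rim. A dropped-in cap rests on it; turned clockwise it is drawn down 0.09 mm per degree against up to 8 N of seal force (0.1 to 0.2 Nm to turn), and after 50 to 75 degrees the lugs stop hard on the ribs: fully home; 0.5 Nm is tight enough. Pressed down but not turned, it springs back.
- finisher: The finishing machine, fixed to the bench: grey round base 136 mm across with a rocker switch on its -x side, four rubber mounts and, clamped on them, the aluminium pot (100 mm across, shoulder 118 mm above the bench) full of polishing cones. Origin: centre of its underside, on the pot's axis.
- bronze_collar: A turned bronze collar, 52 mm across, 20 mm high, lying on the bench; leave it alone. Origin: centre of its underside.
- flap_wheel: A small brown flap wheel on a spindle, lying, 57 mm long, 40 mm high; leave it alone. Origin: centre of its underside.
- pliers: Pliers with blue grips, 166 mm long, lying flat; leave them alone. Origin: centre of its underside.
- tape_roll: A grey roll of cloth tape, 96 mm across, 48 mm high; leave it alone. Origin: centre of its underside.
- polish_bar: A brown bar of polishing compound, 111 x 46 x 33 mm; leave it alone. Origin: centre of its underside.
- plaster_block: A plaster block, 126 x 78 x 30 mm, lying; leave it alone. Origin: centre of its underside.
- vernier_caliper: A steel vernier caliper, 213 mm long, lying flat; leave it alone. Origin: centre of its underside.
- tea_mug: A blue mug, 84 mm across, 96 mm high, standing; leave it alone. Origin: centre of its underside.

How it is judged:
By the outcome, as a careful person would: the job done as asked, in the order asked, and still so for the second after the job is handed in, with the robot touching nothing.
It also fails if it takes over 61 s, if anything falls off the work surface, if the arm or the gripper's body presses on something with over 40 N, if the wrist force passes 120 N, or if a joint passes its speed limit or range.

## Robot

A 7-joint arm with a two-finger parallel gripper is mounted at the origin on a cart in front of the work surface, level with it; the furniture and walls round the work are solid. World frame = base frame: x ahead of the robot, y to its left, z up, the work surface at z = 0. Lengths are in m, angles in rad, forces in N, time in s.
With the tool pointing down it reaches from about 0.4 to 0.85 m from the base axis. Payload 10.4 kg.
Tool frame: the origin (TCP) lies at the very end of the fingers, on their centre line; the grasp point (between the pads) lies 19 mm behind it; z points along the fingers, x is the direction in which the jaws open and shut, and the axes are right-handed (so a half turn about z gives the same grasp; the last joint's range is limited). The gripper opens to 85 mm and grips with 20 to 120 N. Pads are 22 mm wide; open, the fingers measure 114 mm over their backs; the gripper's body (76 mm by 85 mm) begins 54 mm behind the grasp point. The pads swing forward as they close: fully open they stand 13 mm farther back than shut.
Start: joints at [-1.31, 0.332, -0.065, 1.46, 0.022, 1.35, -0.088], TCP at [0.175, 0.6, 0.231] pointing down, gripper open.
Joint ranges: [-2.6, 2.6], [-0.5, 2.12], [-1.47, 1.34], [0.16, 2.42], [-1.27, 4.41], [0.06, 2.06], [-2.6, 2.6]. Speed limits (rad/s): [2.22, 2.22, 2.79, 2.79, 3.14, 3.14, 3.14].

## Interface

Orientations are given as [roll, pitch, yaw] about the fixed x, y, z axes, in that order (R = Rz(yaw) Ry(pitch) Rx(roll)).
In Python, from workcell import manip, kinematics, eyes, sensors gives the robot as it stands. The module is installed in compiled form; this text tells all that it offers. Calls block until the motion is done:
- manip.movep(position, orientation): joint-space move of the TCP to a pose.
- manip.move_l(position, rot=None, rate=0.15, until_force=None): straight line of the TCP; rot=None keeps the orientation; rate is the mean speed in m/s. With until_force (N) it stops when the force on the tool has changed by that much, and returns True; else False.
- manip.movej(angles): joint-space move.
- manip.set_gripper(opening, grip_force=None): finger opening in m; grip_force is the grip in N (None keeps the last); returns when the fingers have stopped.
- manip.pause(seconds).
- kinematics.solve_ik(position, orientation): joint angles nearest the present ones, or None.
- eyes.grab_frame(name): name is "scene" or "top"; returns the picture (480x640x3 uint8, red, green, blue); there is no depth.
- eyes.get_calibration(name): a dict with "mtx" (3x3 intrinsics, pixels), "rvec" (rotation vector, rad) and "tvec" (3), from world to camera coordinates, as OpenCV has them. Camera axes: x right, y down, z forward; pixel columns grow to the right and rows downward; lengths in m; the calibration is good to about 2 mm. A picture is of the moment at which its call begins. get_calibration takes no time and is no camera call.
A pose or a line that the arm cannot do raises manip.MotionError and nothing moves.
- manip.close_job(): hands the job in, once; it reports no verdict.
Readings, each from a call of its own:
- sensors.read_time(): time.
- sensors.read_joint_pos(): joint angles.
- sensors.read_qd(): joint speeds.
- sensors.read_effort(): joint torques, N m.
- sensors.read_tool_pos(): TCP position.
- sensors.read_tcp_rot(): TCP orientation.
- sensors.read_force(): force on the tool from outside, world axes, zero at the start.
- sensors.read_torque(): the same for the moment, N m.
- sensors.read_grip_width(): finger opening in m.
Only numpy, scipy, OpenCV 4.12 (cv2) and the standard library are available. Lean on these libraries where they do the work, as an engineer would, in place of code of your own. Each camera call takes 0.05 s, during which the arm holds its last target.

## Working session

There is one attempt and no reset: what is moved stays moved. The work goes in short steps, each a Python script; the robot and the scene stay as the last script left them, time stands still between calls to the robot, and variables do not carry over. Pictures are saved under pics/ and viewed, and the job is handed in when it is done.

```bash
mkdir -p pics; python3 - <<'E'
from workcell import manip, kinematics, eyes, sensors
import cv2
for n in("scene","top"):
    f=eyes.grab_frame(n); cv2.imwrite(f"pics/{n}0.png",f[:,:,::-1]); print(n,eyes.get_calibration(n))
print(sensors.read_time(),sensors.read_tool_pos(),sensors.read_tcp_rot(),sensors.read_force(),sensors.read_torque(),sensors.read_grip_width())
E
```

```text
scene {'mtx': array([[578.19048249,   0.        , 316.17967265],
       [  0.        , 578.19048249, 239.49258361],
       [  0.        ,   0.        ,   1.        ]]), 'rvec': array([ 1.78018361,  1.41581352, -0.78048634]), 'tvec': array([-0.12469161, -0.24425418,  1.9154126 ])}
top {'mtx': array([[491.29064027,   0.        , 330.97531878],
       [  0.        , 491.29064027, 235.63022598],
       [  0.        ,   0.        ,   1.        ]]), 'rvec': array([ 2.15592514, -2.20231304,  0.11029868]), 'tvec': array([-0.00654109,  0.61883445,  1.29147483])}
0.1 [0.17493244 0.59968133 0.23061406] [3.14150900e+00 1.24919670e-03 1.28703113e+00] [ 0.39209563 -0.0317919  -0.17168419] [-0.07407308 -0.00340336  0.00832436] 0.08525788679534538
```

View pics/scene0.png

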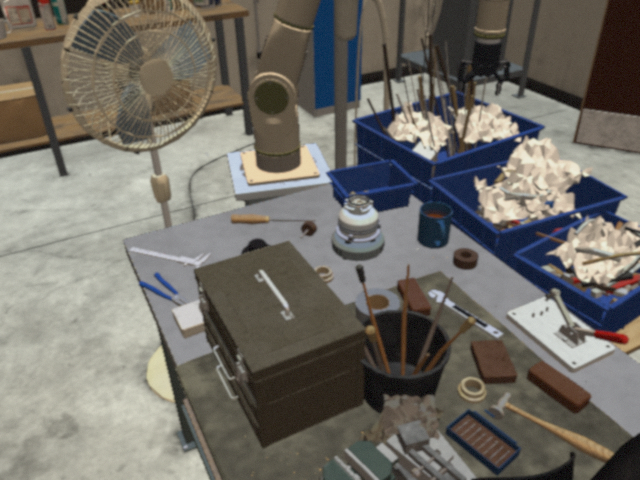

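View pics/top0.png

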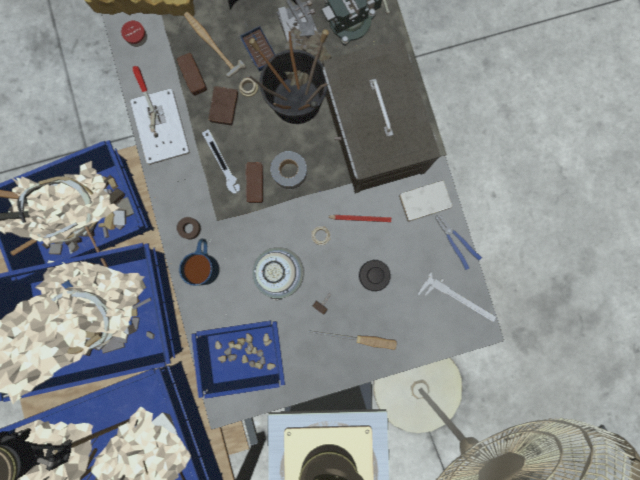

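The top view shows the cap at about (375,275) and the pot at about (277,271). The arm is out of the way at lower left. In the scene view the cap is mostly hidden by the toolbox, at about (257,245). I'll enlarge both and measure.

```bash
cat > h.py <<'E'
import numpy as np, cv2
from workcell import manip, kinematics, eyes, sensors
def ray(n,uv):
    c=eyes.get_calibration(n);R=cv2.Rodrigues(c['rvec'])[0]
    p=cv2.undistortPoints(np.array([[uv]],float),c['mtx'],None)[0,0]
    return -R.T@c['tvec'], R.T@np.array([p[0],p[1],1.])
def plane(n,uv,z):
    o,d=ray(n,uv); return o+d*(z-o[2])/d[2]
def proj(n,P):
    c=eyes.get_calibration(n); return cv2.projectPoints(np.array(P,float).reshape(-1,1,3),c['rvec'],c['tvec'],c['mtx'],None)[0].reshape(-1,2)
E
python3 - <<'E'
from h import *
t=cv2.imread('pics/top0.png');s=cv2.imread('pics/scene0.png')
a=cv2.resize(t[225:325,240:420],None,fx=4,fy=4,interpolation=cv2.INTER_CUBIC);cv2.imwrite('pics/tc.png',a)
a=cv2.resize(s[180:270,230:410],None,fx=4,fy=4,interpolation=cv2.INTER_CUBIC);cv2.imwrite('pics/sc.png',a)
m=(t.max(2)<85).astype(np.uint8); m[:, :340]=0;m[:,410:]=0;m[:240]=0;m[310:]=0
n,l,st,ce=cv2.connectedComponentsWithStats(m);i=1+st[1:,4].argmax();print(st[i],ce[i])
c=max(cv2.findContours(m,0,2)[0],key=cv2.contourArea);print(cv2.minEnclosingCircle(c),cv2.fitEllipse(c))
print(plane('top',ce[i],0.02),plane('top',(277,272),.145))
E
```

```text
[359 260  31  31 766] [374.17101828 275.10835509]
((374.1802673339844, 275.0986328125), 15.661524772644043) ((374.2031555175781, 275.102294921875), (30.368680953979492, 30.57051658630371), 148.89910888671875)
[ 0.51044583 -0.13348752  0.02      ] [0.52191679 0.11456068 0.145     ]
```

```bash
sleep 1; ls pics
```

```text
sc.png
scene0.png
tc.png
top0.png
```

View pics/tc.png

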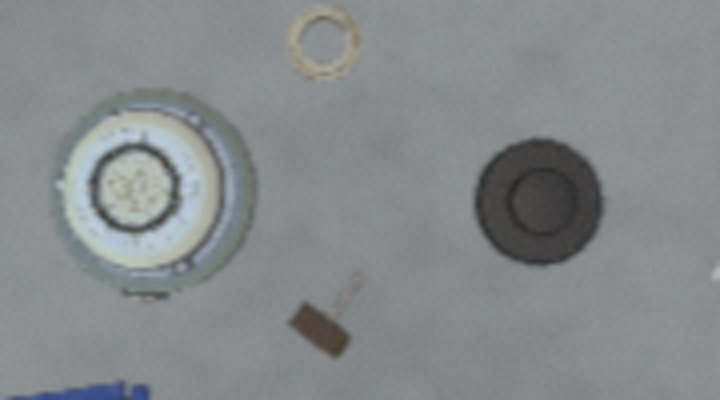

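View pics/sc.png

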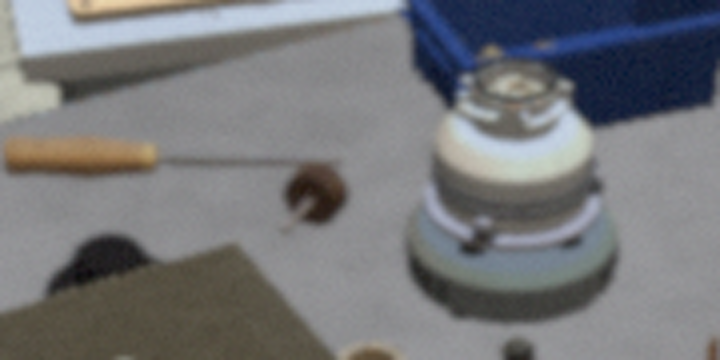

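```bash
python3 - <<'E'
from h import *
t=cv2.imread('pics/top0.png');g=t.max(2)
x0,y0=255,252
sub=g[y0:292,x0:295]
for th in(110,130,150):
    m=(sub<th).astype(np.uint8)
    n,l,st,ce=cv2.connectedComponentsWithStats(m)
    for i in range(1,n):
        if st[i,4]>40: print(th,st[i],ce[i]+[x0,y0])
    cs=cv2.findContours(m,cv2.RETR_CCOMP,cv2.CHAIN_APPROX_NONE)[0]
    for c in cs:
        if len(c)>30:
            e=cv2.fitEllipse(c);print('  ell',np.array(e[0])+[x0,y0],e[1])
o,_=ray('top',(0,0));print('cam',o)
# cap: outer top disc z=.026 radius 43mm ; check
for z in(.013,.026):print(plane('top',(374.19,275.1),z))
d=plane('top',(374.2+15.25,275.1),.02)-plane('top',(374.2-15.25,275.1),.02);print(np.linalg.norm(d))
g2=cv2.resize(t[252:292,255:300],None,fx=14,fy=14,interpolation=cv2.INTER_CUBIC);cv2.imwrite('pics/pot.png',g2)
s=cv2.imread('pics/scene0.png');cv2.imwrite('pics/pots.png',cv2.resize(s[188:225,335:385],None,fx=14,fy=14,interpolation=cv2.INTER_CUBIC))
E
```

```text
110 [ 8  9 22 22 96] [273.44791667 271.78125   ]
  ell [273.30199051 271.65748024] (21.062740325927734, 21.309547424316406)
  ell [273.23581505 271.62791634] (19.856788635253906, 20.30864715576172)
130 [30  0 10 16 55] [290.96363636 256.50909091]
130 [  7   9  23  22 140] [273.34285714 271.60714286]
  ell [290.91184998 288.96538544] (7.525533199310303, 18.095788955688477)
  ell [273.31063461 271.63984299] (21.621816635131836, 21.781574249267578)
  ell [273.26900291 271.65828323] (18.821802139282227, 19.492515563964844)
  ell [291.68157959 258.03434801] (8.057415962219238, 15.044851303100586)
  ell [262.24651766 257.19475937] (6.265665054321289, 16.038501739501953)
150 [  0   0  40  40 288] [278.35069444 265.00347222]
150 [  7   8  23  24 172] [273.3255814  271.73255814]
150 [ 0 21 11 19 81] [258.11111111 286.28395062]
  ell [259.97146511 280.65182114] (10.896806716918945, 24.78404426574707)
  ell [273.30145073 271.67894363] (22.104467391967773, 22.271883010864258)
  ell [273.2934227  271.64905548] (18.358356475830078, 18.938827514648438)
  ell [274.94322205 271.34664154] (42.25758361816406, 44.951866149902344)
cam [ 0.49824898 -0.00555999  1.34261802]
[ 0.51053176 -0.13421653  0.013     ]
[ 0.51041167 -0.13295863  0.026     ]
0.08198402119095952
```

```bash
sleep 3
```

```text
(no output)
```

View pics/pot.png

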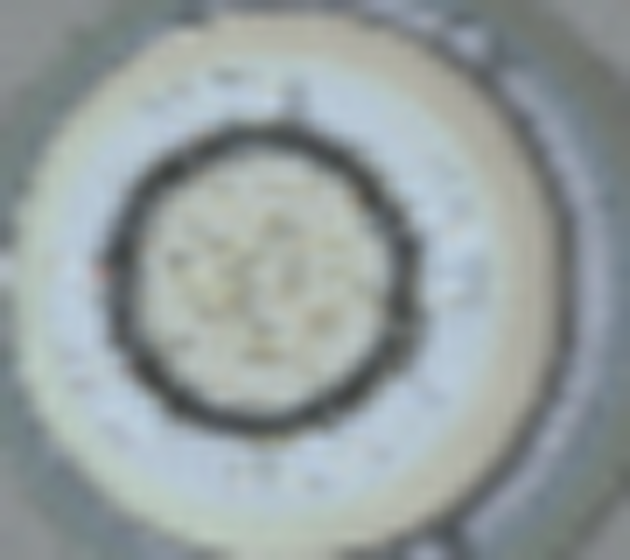

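View pics/pots.png

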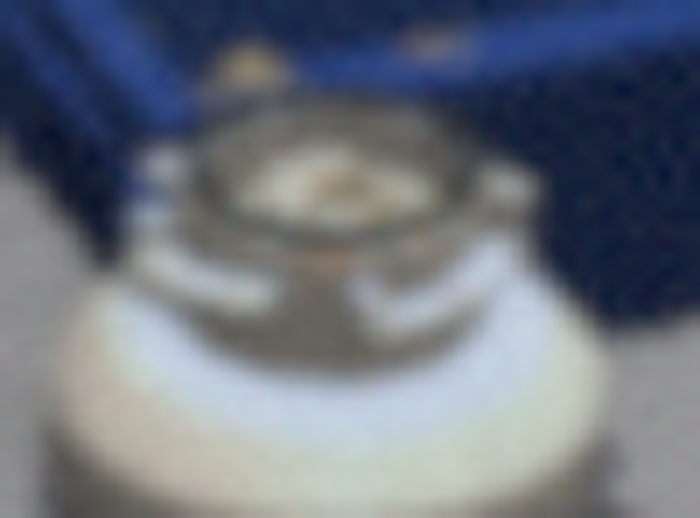

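```bash
python3 - <<'E'
from h import *
t=cv2.imread('pics/top0.png');s=cv2.imread('pics/scene0.png')
cv2.imwrite('pics/a.png',np.hstack([cv2.resize(s[0:150,340:560],(760,518),interpolation=cv2.INTER_CUBIC)]))
cv2.imwrite('pics/b.png',cv2.resize(t[300:480,0:300],None,fx=2.6,fy=2.6,interpolation=cv2.INTER_CUBIC))
P=plane('top',(273.28,271.65),.147);print(P, proj('scene',P),proj('scene',P-[0,0,.002]))
# triangulate w/ scene rim centre estimate
m=(358.9,200.5)
for z in(.143,.147):print(plane('scene',m,z))
print('tcp proj',proj('scene',[.175,.6,.231]),proj('top',[.175,.6,.231]))
for q in [(357.5,209.4)]: 
  print('gap pt search')
  o,d=ray('scene',q)
  for r in (.033,):
    # intersect cylinder around P, near side
    a=d[:2]@d[:2];b=2*(o[:2]-P[:2])@d[:2];c=(o[:2]-P[:2])@(o[:2]-P[:2])-r*r
    k=(-b-np.sqrt(b*b-4*a*c))/2/a;X=o+k*d;print(X,np.degrees(np.arctan2(*(X-P)[[1,0]])))
E
```

```text
[0.52291793 0.12336123 0.147     ] [[358.28618348 198.79063831]] [[358.27162092 199.49389216]]
[0.52475906 0.12448843 0.143     ]
[0.53139654 0.12252979 0.147     ]
tcp proj [[479.85294283  98.9434877 ]] [[ 51.9984354  435.62799577]]
gap pt search
[0.55416576 0.11275119 0.13620258] -18.754653723995396
```

```bash
sleep 2
```

```text
(no output)
```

View pics/a.png

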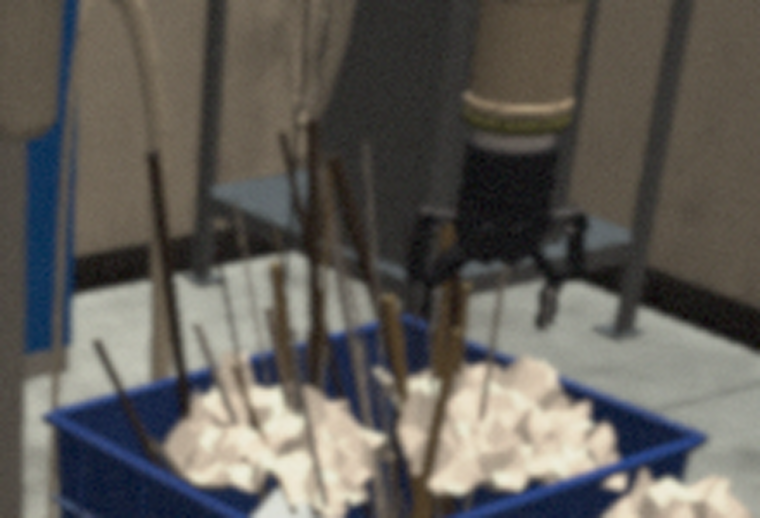

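View pics/b.png

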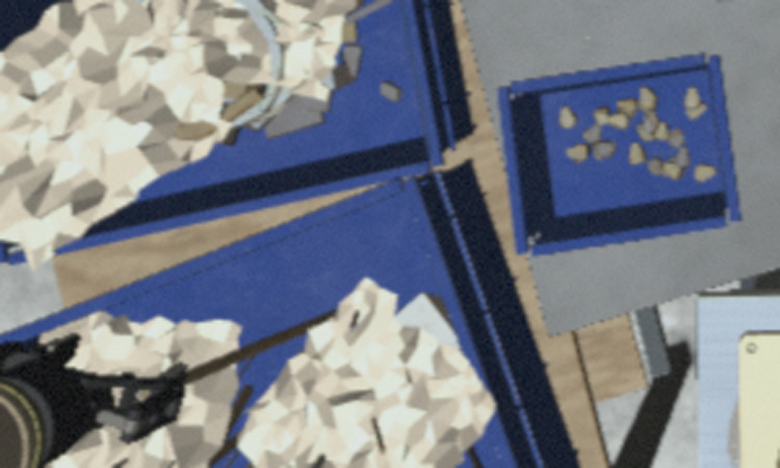

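```bash
python3 - <<'E'
from h import *
for q in[(430,35),(382,44),(446,41)]:
  for z in(.1,.2,.3,.4,.5,.6):
    p=plane('scene',q,z);print(q,p.round(2),proj('top',p).round())
for q in[(130,425),(70,447)]:
  for z in(-.05,.1,.2,.3,.4):print(q,plane('top',q,z).round(2))
for p in ([.25,.6,.5],[.175,.6,.55],[.12,.5,.5],[.3,.3,.5],[.45,.3,.5],[.3,.27,.5],[.28,.3,.45]):
    print(p,kinematics.solve_ik(p,[3.1415,0,1.2]))
E
```

```text
(430, 35) [-1.02  0.93  0.1 ] [[-79. 977.]]
(430, 35) [-0.66  0.77  0.2 ] [[-36. 847.]]
(430, 35) [-0.3   0.62  0.3 ] [[ 13. 699.]]
(430, 35) [0.06 0.47 0.4 ] [[ 70. 529.]]
(430, 35) [0.42 0.32 0.5 ] [[135. 333.]]
(430, 35) [0.78 0.17 0.6 ] [[211. 103.]]
(382, 44) [-0.94  0.65  0.1 ] [[ 46. 930.]]
(382, 44) [-0.59  0.54  0.2 ] [[ 79. 805.]]
(382, 44) [-0.24  0.42  0.3 ] [[117. 662.]]
(382, 44) [0.11 0.31 0.4 ] [[161. 498.]]
(382, 44) [0.46 0.19 0.5 ] [[212. 307.]]
(382, 44) [0.81 0.07 0.6 ] [[271.  84.]]
(446, 41) [-0.9   0.96  0.1 ] [[-90. 915.]]
(446, 41) [-0.55  0.8   0.2 ] [[-47. 791.]]
(446, 41) [-0.21  0.65  0.3 ] [[  3. 649.]]
(446, 41) [0.13 0.49 0.4 ] [[ 60. 487.]]
(446, 41) [0.48 0.34 0.5 ] [[126. 298.]]
(446, 41) [0.82 0.18 0.6 ] [[204.  77.]]
(130, 425) [ 0.12  0.54 -0.05]
(130, 425) [0.16 0.48 0.1 ]
(130, 425) [0.18 0.44 0.2 ]
(130, 425) [0.21 0.4  0.3 ]
(130, 425) [0.24 0.36 0.4 ]
(70, 447) [ 0.06  0.7  -0.05]
(70, 447) [0.11 0.63 0.1 ]
(70, 447) [0.14 0.58 0.2 ]
(70, 447) [0.17 0.53 0.3 ]
(70, 447) [0.2  0.47 0.4 ]
[0.25, 0.6, 0.5] [-1.25254617  0.44341036  0.01201614  0.75219508 -0.00544107  1.946014
 -0.04368598]
[0.175, 0.6, 0.55] [-1.36752639  0.43672763  0.01550381  0.64952541 -0.00730731  2.05538883
 -0.1568816 ]
[0.12, 0.5, 0.5] [-1.36166951  0.09697546 -0.07056382  1.18732053  0.00721126  1.85755073
 -0.22986336]
[0.3, 0.3, 0.5] [-1.0311697  -0.1157263   0.11987694  1.39668833  0.01449927  1.85975238
  0.29204522]
[0.45, 0.3, 0.5] [-0.8499243   0.1515755   0.21570458  1.13128749 -0.0336634   1.86198516
  0.55371243]
[0.3, 0.27, 0.5] [-1.01912272 -0.16390038  0.14160709  1.43714213  0.02416858  1.86662846
  0.32765932]
[0.28, 0.3, 0.45] [-1.04796894 -0.17189801  0.09654437  1.55027552  0.01688813  1.7623809
  0.2503776 ]
```

Both views agree on the mouth within about 2 mm: (0.523, 0.123), with the scene reprojecting about 1 px off. Thin rods stand near the start pose, so I'll rise clear before sweeping over. Then I'll squeeze the cap once crosswise to centre it and regrip at 90°.

```bash
python3 - <<'E'
from h import *
c=[.5104,-.1334]
manip.move_l([.23,.6,.48],rate=.4)
manip.movep([.45,.3,.48],[np.pi,0,.9])
manip.movep([c[0],c[1],.16],[np.pi,0,1.3])
print(sensors.read_time(),sensors.read_tool_pos(),sensors.read_force(),sensors.read_joint_pos())
f=eyes.grab_frame('top');cv2.imwrite('pics/t1.png',cv2.resize(f[200:340,300:470,::-1],None,fx=4,fy=4))
hit=manip.move_l([c[0],c[1],.029],rate=.12,until_force=6)
print(hit,sensors.read_tool_pos(),sensors.read_force(),sensors.read_time())
if not hit:
    print(manip.set_gripper(.042,20),sensors.read_grip_width(),sensors.read_force(),sensors.read_time())
E
```

```text
4.4 [ 0.51111757 -0.13248517  0.16041621] [-1.10388857  0.13259539  0.12311287] [-0.46297519  0.19343165  0.70745852  1.842086   -0.13740111  1.15447242
  1.59234063]
False [ 0.51094472 -0.13351861  0.0296892 ] [ 0.765443    0.59505408 -0.04776153] 5.6917
False 0.04293027983536002 [-0.43968225  0.39762888  3.76510083] 6.15
```

```bash
python3 - <<'E'
from h import *
c=[.5104,-.1334]
print(sensors.read_force(),sensors.read_tool_pos())
manip.set_gripper(.075)
print(sensors.read_force())
manip.move_l([c[0],c[1],.0315],[np.pi,0,-.27],rate=.15)
print(sensors.read_tool_pos(),sensors.read_tcp_rot(),sensors.read_force(),sensors.read_time())
print(manip.set_gripper(.04,35),sensors.read_grip_width(),sensors.read_force(),sensors.read_time())
p=sensors.read_tool_pos();
manip.move_l([c[0],c[1],.25],rate=.25)
print(sensors.read_force(),sensors.read_torque(),sensors.read_grip_width(),sensors.read_time(),sensors.read_tool_pos())
f=eyes.grab_frame('scene');cv2.imwrite('pics/s2.png',cv2.resize(f[100:280,200:420,::-1],None,fx=3.5,fy=3.5))
E
```

```text
[-0.43968225  0.39762888  3.76510083] [ 0.51076317 -0.13342292  0.02938274]
[-0.67927106 -0.58881207 -0.30986013]
[ 0.51041472 -0.13339688  0.03150962] [-3.14154590e+00 -3.62253271e-05 -2.69190497e-01] [-0.51323091  0.4718832  -0.36604662] 8.2833
False 0.04268082332720571 [-0.26674701 -0.07583203  2.93499464] 8.6667
[ 0.56471674 -0.70292056 -2.52472326] [-0.0019067   0.04016263 -0.01243944] 0.042874524967256994 9.6917 [ 0.50969133 -0.13304866  0.2486782 ]
```

```bash
sleep 6
```

```text
(no output)
```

View pics/s2.png

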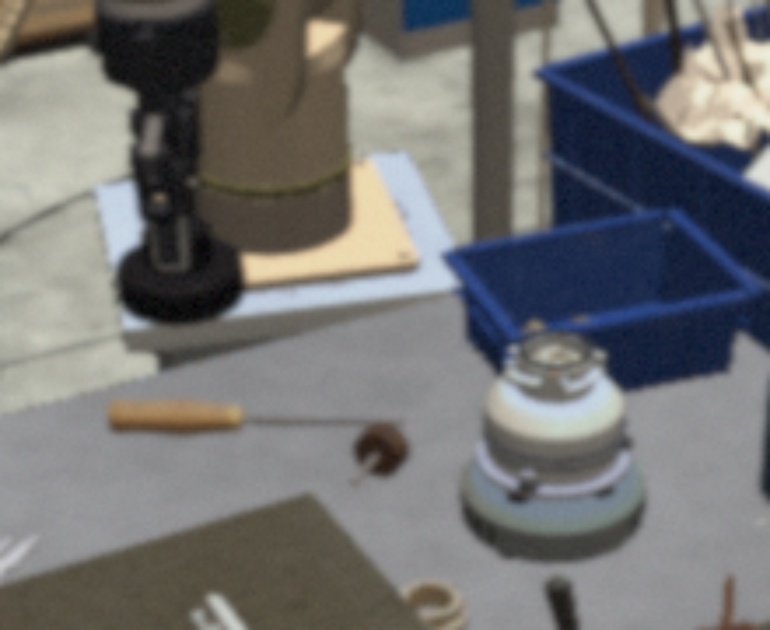

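```bash
python3 - <<'E'
from h import *
P=[.523,.1234]
manip.movep([P[0],P[1],.215],[np.pi,0,-.05])
print(sensors.read_tool_pos(),sensors.read_tcp_rot(),sensors.read_joint_pos(),sensors.read_time(),sensors.read_force(),sensors.read_torque())
f=eyes.grab_frame('scene')[:,:,::-1];g=eyes.grab_frame('top')[:,:,::-1]
cv2.imwrite('pics/s3.png',f);cv2.imwrite('pics/t3.png',g)
a=cv2.resize(f[140:270,310:410],None,fx=4.5,fy=4.5,interpolation=cv2.INTER_CUBIC);b=cv2.resize(g[230:330,230:330],None,fx=5,fy=5,interpolation=cv2.INTER_CUBIC)
cv2.imwrite('pics/s3c.png',a);cv2.imwrite('pics/t3c.png',b)
E
```

```text
[0.52343253 0.12110308 0.21516591] [ 3.14098031e+00 -3.65076873e-04 -5.32903639e-02] [-1.14844353  0.19653187  0.95094594  1.7570446  -0.16631166  1.27311921
 -0.21084486] 10.7583 [-0.1711281  -1.18503441 -1.74816139] [-0.04982976 -0.00693231 -0.01526243]
```

```bash
sleep 6
```

```text
(no output)
```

View pics/s3c.png

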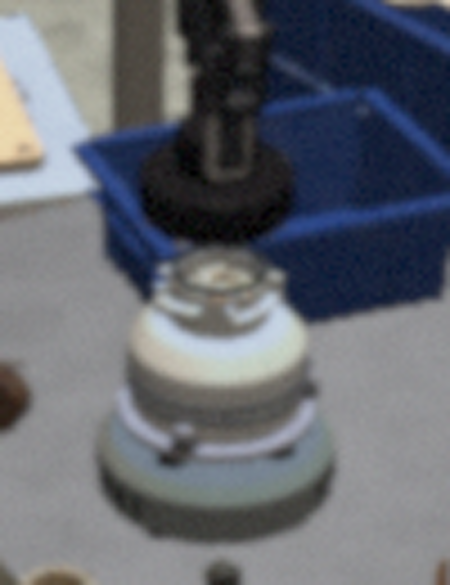

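View pics/t3c.png

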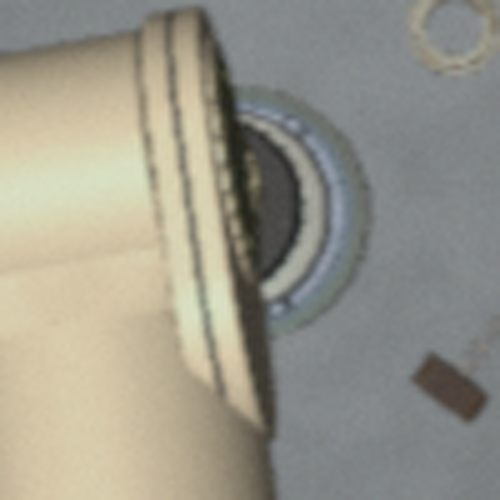

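Side view: the cap axis is at u≈219 in the crop and the neck at u≈221, which agrees to within about 1.5 mm, with the arm still settling 2 mm in +y at that moment. I'll lower it until it touches and read the contact height.

```bash
python3 - <<'E'
from h import *
P=[.523,.1234]
manip.move_l([P[0],P[1],.185],[np.pi,0,-.05],rate=.1)
manip.pause(.3)
print(sensors.read_tool_pos(),sensors.read_force(),sensors.read_torque())
h=manip.move_l([P[0],P[1],.157],rate=.03,until_force=4)
print(h,sensors.read_tool_pos(),sensors.read_force(),sensors.read_torque(),sensors.read_time())
manip.pause(.15)
print(sensors.read_tool_pos(),sensors.read_force(),sensors.read_torque(),sensors.read_time())
E
```

```text
[0.5232282  0.12350125 0.18542884] [ 0.29472399 -0.81346042 -0.88534287] [ 0.00624056 -0.04130511  0.00765803]
True [0.52323717 0.12347458 0.16423596] [ 1.64543238 -0.8973515  -0.99695812] [ 0.01191476 -0.59857453  0.33137575] 12.2833
[0.52316107 0.12344435 0.16445318] [ 3.37165233  0.29641811 -3.27242536] [-0.02970453 -0.89320053  0.30619854] 12.4333
```

```bash
python3 - <<'E'
from h import *
def st(l): print(l,sensors.read_tool_pos().round(4),sensors.read_force().round(2),sensors.read_torque().round(3),round(sensors.read_time(),2))
z=.1643
for dx in(.0007,.0014):
    manip.move_l([.523+dx,.1234,.1650],rate=.03);manip.pause(.1);st(dx)
h=manip.move_l([.5244,.1234,.157],rate=.02,until_force=4);st(h)
manip.pause(.1);st(h)
E
```

```text
0.0007 [0.5234 0.1234 0.1648] [ 0.86 -0.43 -3.24] [ 0.076 -0.169  0.346] 12.78
0.0014 [0.5237 0.1234 0.1647] [-4.56  1.49 -3.08] [0.116 1.067 0.355] 13.13
True [0.5235 0.1235 0.1635] [ 0.71 -0.73  2.61] [ 0.071 -0.175  0.335] 13.35
True [0.5234 0.1235 0.1634] [ 1.23 -0.03  2.85] [ 0.073 -0.502  0.336] 13.45
```

Contact came at the 13 mm depth, so the lugs are over the neck and lying on the ridges at the ribs, with a slight CCW push from the rib. The cap centres itself at x≈0.5234. Next I turn it backwards under light, force-regulated pressure.

```bash
cat > turn.py <<'E'
from h import *
def st(l): 
    p,f,t=sensors.read_tool_pos(),sensors.read_force(),sensors.read_torque()
    print(l,(p*1000).round(1),f.round(1),'tz %.2f t %.2f'%(t[2],sensors.read_time())); return p,f,t
E
python3 - <<'E'
from turn import *
yaw=-.05; z=sensors.read_tool_pos()[2]; zc=z; X,Y=.5234,.1234
zmax=z
for i in range(16):
    yaw+=np.radians(4)
    manip.move_l([X,Y,zc],[np.pi,0,yaw],rate=.06)
    p,f,t=st('%.1f zc %.2f'%(np.degrees(yaw),zc*1000))
    if abs(t[2])>.6 or np.hypot(f[0],f[1])>9: print('stop');break
    zmax=max(zmax,p[2])
    fz=f[2]
    zc-=np.clip((3-fz)*.0002,-.0008,.0006)
    if i>3 and p[2]<zmax-.0015: print('drop');break
E
```

```text
1.1 zc 163.39 [523.7 123.3 163.6] [1.1 1.2 0.8] tz 0.11 t 13.70
5.1 zc 162.96 [523.5 123.4 163.1] [0.6 0.9 3.3] tz 0.09 t 13.95
9.1 zc 163.03 [523.5 123.4 163.2] [0.2 0.7 3.7] tz 0.08 t 14.20
13.1 zc 163.18 [523.6 123.4 163.3] [-0.8 -0.2  3.4] tz 0.08 t 14.45
17.1 zc 163.26 [523.6 123.4 163.5] [-0.2 -0.5  6.2] tz 0.09 t 14.70
21.1 zc 163.91 [523.5 123.4 164. ] [-0.6 -0.1  4.8] tz 0.16 t 14.95
25.1 zc 164.28 [523.5 123.3 164.4] [-0.3 -0.1  5.6] tz 0.07 t 15.20
29.1 zc 164.80 [523.5 123.3 164.9] [ 0.2 -0.2  4. ] tz 0.07 t 15.45
33.1 zc 164.99 [523.5 123.3 165.1] [-1.3 -0.4  6.5] tz 0.11 t 15.70
37.1 zc 165.68 [523.5 123.3 165.7] [ 0.2 -0.1  4.5] tz 0.07 t 15.95
41.1 zc 165.99 [523.4 123.3 166. ] [-0.  -0.2  4.8] tz 0.09 t 16.20
45.1 zc 166.36 [523.5 123.4 166.4] [-0.3 -0.4  4.7] tz 0.02 t 16.45
49.1 zc 166.69 [523.4 123.4 166.6] [0.4 0.5 3.9] tz 0.15 t 16.70
53.1 zc 166.87 [523.  123.4 166.3] [-0.4 -0.1 -1.5] tz 0.05 t 16.95
57.1 zc 166.27 [523.1 123.3 165.9] [ 0.8 -0.3 -1.2] tz -0.03 t 17.20
61.1 zc 165.67 [523.3 123.3 165.6] [-0.2  0.5 -2. ] tz -0.01 t 17.45
```

The ridge was climbed 3.5 mm and support vanished at yaw ≈ 52°, so the lugs are over the gaps. I'm now mid-window at 61° and will lower it onto the seal.

```bash
python3 - <<'E'
from turn import *
h=manip.move_l([.5234,.1234,.1567],[np.pi,0,np.radians(61.1)],rate=.02,until_force=4);print(h)
st('a');manip.pause(.1);st('b');print(sensors.read_grip_width())
E
```

```text
True
a [523.4 123.5 156.4] [-0.4  0.3  3.3] tz 0.01 t 17.98
b [523.4 123.4 156.2] [0.5 0.6 3.4] tz -0.01 t 18.08
0.04285660083733545
```

```bash
python3 - <<'E'
from turn import *
y=61.1; zc=.1562; X,Y=.5234,.1234
for i in range(40):
    d=4 if 61.1-y<40 else 2
    y-=d; zc-=.00009*d
    manip.move_l([X,Y,zc],[np.pi,0,np.radians(y)],rate=.06)
    p,f,t=st('%.1f zc %.2f'%(y,zc*1000))
    if t[2]>.38 or np.hypot(f[0],f[1])>9 or abs(f[2])>12: print('stop');break
    zc-=np.clip((1.5-f[2])*.00015,-.0006,.0006)
    if 61.1-y>84: break
print(sensors.read_grip_width())
E
```

```text
57.1 zc 155.84 [523.6 123.5 156. ] [ 0.8 -0.5  2.4] tz -0.06 t 18.33
53.1 zc 155.62 [523.5 123.4 155.7] [0.1 0.5 3.5] tz -0.08 t 18.58
49.1 zc 155.56 [523.4 123.4 155.6] [ 0.4 -0.7  3.9] tz -0.05 t 18.83
45.1 zc 155.56 [523.4 123.4 155.6] [0.5 0.3 3.5] tz -0.09 t 19.08
41.1 zc 155.50 [523.4 123.4 155.5] [ 0.3 -0.2  4.2] tz -0.07 t 19.33
37.1 zc 155.54 [523.4 123.4 155.5] [ 0.6 -0.4  3.9] tz -0.10 t 19.58
33.1 zc 155.54 [523.4 123.4 155.5] [-1.2 -0.1  4.9] tz -0.08 t 19.83
29.1 zc 155.70 [523.4 123.4 155.7] [ 0.8 -0.6  4.3] tz -0.10 t 20.08
25.1 zc 155.75 [523.4 123.4 155.7] [0.1 0.4 2.9] tz -0.10 t 20.33
21.1 zc 155.61 [523.4 123.4 155.6] [-0.3 -0.2  3.2] tz -0.12 t 20.58
19.1 zc 155.68 [523.4 123.4 155.7] [ 1.3 -0.7  3.9] tz -0.05 t 20.83
17.1 zc 155.86 [523.4 123.4 155.9] [-0.2 -0.8  3.2] tz -0.02 t 21.08
15.1 zc 155.93 [523.4 123.4 155.9] [-0.9  0.2  2.8] tz -0.07 t 21.33
13.1 zc 155.95 [523.4 123.5 155.9] [-0.5  0.6  2.1] tz -0.07 t 21.58
11.1 zc 155.86 [523.4 123.4 155.8] [0.2 0.4 2.4] tz 0.01 t 21.83
9.1 zc 155.81 [523.3 123.4 155.7] [0.9 0.8 2. ] tz -0.03 t 22.08
7.1 zc 155.71 [523.3 123.4 155.6] [0.4 1.3 1.7] tz -0.05 t 22.33
5.1 zc 155.56 [523.3 123.4 155.5] [-0.5  1.1  1.4] tz -0.08 t 22.58
3.1 zc 155.36 [523.4 123.4 155.4] [-0.9 -0.3  2.4] tz -0.10 t 22.83
1.1 zc 155.31 [523.4 123.3 155.4] [-0.2 -0.8  2.3] tz -0.03 t 23.08
-0.9 zc 155.25 [523.5 123.4 155.3] [-0.2  0.6  2.2] tz -0.02 t 23.33
-2.9 zc 155.16 [523.5 123.6 155.2] [0.1 0.2 1.7] tz 0.33 t 23.58
-4.9 zc 155.01 [523.5 123.4 155.1] [-0.5 -1.3  4.1] tz 0.79 t 23.83
stop
0.042936072572297916
```

The hard stop came after 66° of turn, inside the 50–75° range. The height is also right: 155.1 mm against about 155.5 mm predicted for home. Now I'll check the settled torque before letting go.

```bash
python3 - <<'E'
from turn import *
manip.pause(.1);st('settled')
y=-4.9
for k in range(3):
    p,f,t=st('r')
    if t[2]<.5: break
    y+=.7; manip.move_l([.5234,.1234,.155],[np.pi,0,np.radians(y)],rate=.03);manip.pause(.1)
manip.pause(.1);st('end')
E
```

```text
settled [523.4 123.4 155.1] [ 0.  -0.4  3.8] tz 0.81 t 23.93
r [523.4 123.4 155.1] [ 0.  -0.4  3.8] tz 0.81 t 23.93
r [523.4 123.3 155. ] [ 0.2 -0.2  2.7] tz 0.43 t 24.28
end [523.5 123.4 155. ] [-1.3 -1.8  2.7] tz 0.46 t 24.38
```

```bash
python3 - <<'E'
from turn import *
manip.set_gripper(.075);st('open')
manip.move_l([.5234,.1234,.26],rate=.15);st('up')
manip.movep([.45,-.15,.35],[np.pi,0,-.3]);manip.pause(.2);st('away')
f=eyes.grab_frame('scene')[:,:,::-1];g=eyes.grab_frame('top')[:,:,::-1]
cv2.imwrite('pics/s4.png',f);cv2.imwrite('pics/t4.png',g)
a=cv2.resize(f[150:270,300:420],None,fx=5,fy=5,interpolation=cv2.INTER_CUBIC);cv2.imwrite('pics/s4c.png',a)
m=(g.max(2)<85).astype(np.uint8);m[:,:245]=0;m[:,310:]=0;m[:240]=0;m[305:]=0
c=max(cv2.findContours(m,0,2)[0],key=cv2.contourArea);e=cv2.fitEllipse(c);print(e,plane('top',e[0],.15))
E
```

```text
open [523.3 123.4 154.9] [ 0.2  0.1 -0.4] tz 0.05 t 24.80
up [523.  123.4 259.2] [-0.3  0.4  0.7] tz -0.04 t 25.65
away [ 450.2 -148.9  349.9] [-0.5  0.4 -0.7] tz -0.02 t 26.99
((273.22601318359375, 271.689453125), (33.09274673461914, 33.54829406738281), 96.63491821289062) [0.52276364 0.12316923 0.15      ]
```

```bash
sleep 6
```

```text
(no output)
```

View pics/s4c.png

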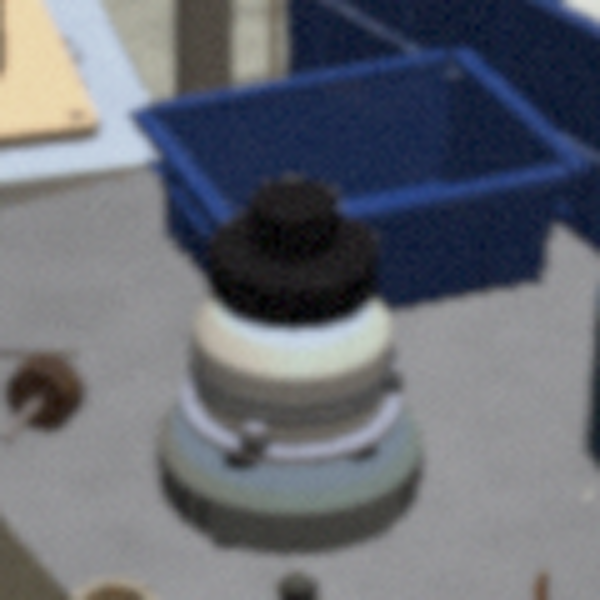

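View pics/t4.png

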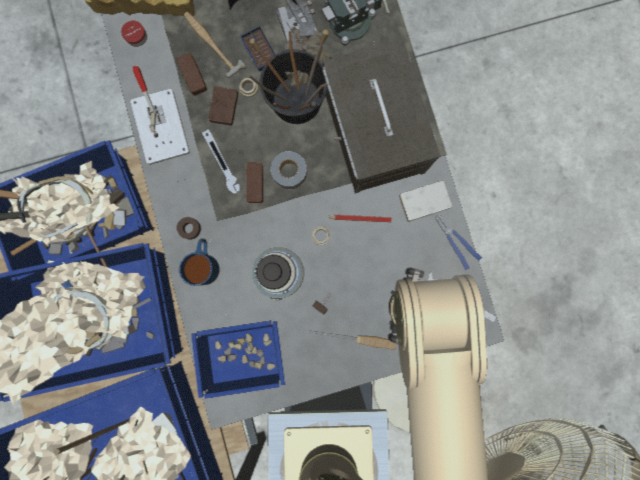

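The cap sits level just above the pot's shoulder, centred in the top view at (273.2, 271.7), the same pixel the mouth was at. Nothing else appears moved and the arm is clear, so I'm handing in.

```bash
python3 -c "
from h import *
manip.close_job();print(sensors.read_time())"
```

```text
the job is handed in; nothing more can be done
the job is handed in; nothing more can be done
```

The cap is on the pot and screwed fully home. I handed the job in at about 27 s of the 61 s allowed; no verdict was reported.

- **Picking up:** I squeezed the cap once crosswise to centre it, then regripped it at 90° and set it over the mouth. On first contact there were side forces of up to about 4.6 N, so I moved it about 0.5 mm in x.
- **Dropping in:** I turned it backwards under 3–6 N. It climbed the ridges about 3.5 mm and lost support after about 56°. I then lowered it through the gaps onto the seal.
- **Screwing down:** Turned clockwise, it reached a hard stop after about 66°, within the expected 50–75°. The height was within about 0.5 mm of fully home.
- **Final checks:** After release the cap looks level, and it is centred within 0.5 mm of where I measured the mouth. In the top view nothing else looks moved, except that the arm hid most of the caliper. The arm was clear and the tool read near-zero force.

**What went over:** the last 2° step peaked at 0.81 Nm, above the 0.5 Nm that is tight enough. I backed off to 0.46 Nm before letting go. I don't know whether that brief peak counts as overtightening. The torque readings while turning were too noisy to show the seal's own 0.1–0.2 Nm, so the fully-home call rests on the stop angle, the springy stop and the height.

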